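Seat a filter cartridge in the pull-check stand and tug-test it

ROBOT

A 6-joint arm with a two-finger parallel gripper is mounted at the origin on the work surface. World frame = base frame: x ahead of the robot, y to its left, z up, the work surface at z = 0. Lengths are in mm, angles in rad, forces in N, time in s.
With the tool pointing down it reaches from about 225 to 875 mm from the base axis. Payload 3.4 kg.
Tool frame: the origin (TCP) lies at the very end of the fingers, on their centre line; the grasp point (between the pads) lies behind it (ctrl.pinch_z is the z of the grasp point in the tool frame, in mm); z points along the fingers, y is the direction in which the jaws open and shut (so a half turn about z gives the same grasp; the last joint's range is limited). The gripper opens to 85 mm and grips with 20 to 120 N. Pads are 22 mm wide; open, the fingers measure 114 mm over their backs; the gripper's body (76 mm by 85 mm) begins 54 mm behind the grasp point. The pads swing forward as they close: fully open they stand 13 mm farther back than shut.
Start: joints at [1.077, 0.276, 1.505, -0, 1.361, -0.121], TCP at [209.448, 535.532, 231.328] pointing down, gripper open.
Joint ranges: [-2.89, 2.89], [-0.75, 2.08], [0.22, 2.7], [-1.18, 4.32], [0.11, 2.71], [-2.7, 2.7]. Speed limits (rad/s): [2.57, 2.57, 3.14, 3.14, 3.14, 3.14].

INTERFACE

Orientations are given as a rotation vector (axis times angle).
In Python, from bench import ctrl gives the robot as it stands.
- The arm moves only by the tool carry_out, never from a script. Its argument "plan" is a list that holds one entry, the list of rows, each a list of 7 numbers: the shift along the tool's x, y, z in cm, then the turn, a rotation vector about the tool's x, y, z in degrees, then the opening, from 0 (shut) to 1 (fully open). A call has 1 to 12 rows; each row is the pose to reach, as a shift and turn from the pose commanded when the call began, along the tool's axes at that moment; what a row does not reach only later rows make up. A row lasts 1/12 s, in which the tool goes at most 41.7 mm and 7.16 degrees, less where a joint would pass 70% of its speed; a pose out of reach is approached as far as the arm can. A call with a gripper value outside its range is refused whole. The fingers move at their own pace and stop on an object; the grip force is fixed at half the most. Time passes only in rows, so rows that repeat a pose let the fingers close. It gives the time, the measured TCP pose, the force and the opening at its end, in the units of the state.
- ctrl.state(): the state, without advancing time (a new reading comes with each control period).
- ctrl.get_image(name): name is "scene" or "top" or "wrist"; returns a dict with "img" (384x512x3 uint8, blue, green, red), "camera_matrix" (3x3 intrinsics, pixels), "R" (3x3) and "t" (3): a world point X has camera coordinates R X + t; the wrist camera has in their place "mount" (4x4, takes a point from camera to tool coordinates, whose origin is the TCP and whose axes are the flange's). Camera axes: x right, y down, z forward; pixel columns grow to the right and rows downward; lengths in mm; the calibration is good to about 2 mm. The wrist camera is an equidistant fisheye: a pixel r from the principal point sees the ray r / f radians off the axis. A picture is of the moment at which its call begins: read the wrist's pose just before it. There is no depth.
- ctrl.job_done(): hands the job in, once; it reports no verdict.
Trained networks look in the newest picture that a camera, given by its name, has taken for a name from the list of things; names that differ only in an ending like _2 or _b are one class to them, and where a whole thing is asked for, a point or a joint stands for the part that bears it (a point fixed in the world has none). Each returns a list of dicts, best first, with "confidence" (0 to 1); they miss things now and then, are a little off and sometimes report something else, mostly with a low value. They report only what shows in the picture. A call takes as long as a camera call. They do not tell look-alikes from the thing itself.
- ctrl.look_for(camera, name): "point" ([x, y, z] in mm, in the coordinates of the camera as it stood for that picture, good to about 4 mm: the middle of the surface that is visible of it).
- ctrl.outline_of(camera, name): "mask" (384x512 bool, what is visible of it).
- ctrl.tip_of(camera, name): "point" ([x, y, z] in mm, in the coordinates of the camera as it stood for that picture, good to about 4 mm: a listed point, or the origin of a listed thing).
The state is a dict: "clock": time; "joint_pos": joint angles; "joint_vel": joint speeds; "joint_efforts": joint torques, N m; "position": TCP position; "orientation": TCP orientation; "wrist_force": force on the tool from outside, world axes, zero at the start; "moment": the same for the moment, N m; "opening": opening from 0.0 (shut) to 1.0 (fully open).
Only numpy, scipy, OpenCV 4.12 (cv2) and the standard library are available. Lean on these libraries where they do the work, as an engineer would, in place of code of your own. Each camera call takes 0.05 s, during which the arm holds its last target. There are 200 camera calls.

TASK

Take the filter cartridge with the upright flat tab out of the grey rack, put it in the socket of the pull-check stand and press it down until it snaps fully home, with no more than about 20 N. Then, to confirm that it is retained, tug it straight up with about 10 N (never more than 15 N), keep that pull on steadily for about a second, ease off and let go, leaving the cartridge upright and fully home. Leave the other cartridges and everything else where they are.

Things in the scene. Friction and masses are not known exactly. Their poses are not given: they have to be found in the camera images.
- tab_cartridge: The cartridge to fit: plain aluminium, about 60 g, round about its upright z axis, 63 mm high; origin: centre of its underside. From below: a foot widening from 19 to 26 mm diameter over 7 mm, a snap groove 10 to 19 mm up, a 26 mm body, a 34 mm flange 26 to 29 mm up, and an upright flat tab above. Starts upright in any one of the rack's three holes, 14 mm deep.
- tab_grip (a point): Point on the cartridge's axis 51 mm above its underside, where the tab is best gripped; axes as the cartridge. The rectangular tab is 24 mm wide along x and 12 mm thick along y (pinch it across y); its top is 12 mm above this point, the flange 22 mm below.
- knob_cartridge: Bystander in the rack: same foot and flange, but a round knob (18 mm diameter, top 55 mm above its underside, its origin). Leave it.
- flat_cartridge: Bystander in the rack: same foot and flange, but a low wide disc (30 mm diameter, top 39 mm above its underside, its origin). Leave it.
- rack: Grey storage block, fixed, 56 x 216 x 22 mm, long along its y; origin: centre of its underside. Three holes (29 mm diameter, 14 mm deep) at y = -70, 0 and +70 mm hold the cartridges.
- stand: Base of the pull-check stand, fixed: grey plate 110 x 110 x 18 mm with four short guide posts and, 49 mm out along its +x, a small upright scale, all up to 66 mm above the table. Origin: centre of its underside. On it floats the nest: an aluminium block 62 x 62 x 30 mm, its top 65 mm above the table, with a round socket in the middle, open upwards.
- nest (a joint): Height of the floating nest from its free rest position, in m, plus is up. It rides on springs both ways, 4 N per mm: a 10 N upward tug lifts it 2.5 mm, a 10 N downward press lowers it 2.5 mm; stops at +-8 mm.
- nest_mouth (a point): Centre of the socket's mouth, on the nest's top face, 65 mm above the table at rest; z up; it moves with the nest. The hole is 28.5 mm in diameter with a 3.5 mm chamfer.
- nest_seat (a point): Centre of the socket's floor, 24 mm below the mouth; moves with the nest. Fully home, the cartridge stands on this floor, its flange 2 mm above the block. Four spring balls in the wall catch the foot 12 to 14 mm above the floor; pressing past them takes 8 to 12 N, then they drop into the groove and hold it against at least 17 N, after up to 2 mm of play and give.
- objective: Bystander, a small steel microscope objective standing on end, 30 mm diameter, 44 mm high, between rack and stand; origin: centre of its underside. Leave it.
- oil_bottle: Bystander, a small amber bottle, 32 mm diameter, 60 mm high; origin: centre of its underside. Leave it.
- slide_box: Bystander, a white slide box, 85 x 170 x 30 mm; origin: centre of its underside. Leave it.
- dish: Bystander, a clear round dish, 90 mm diameter, 15 mm high; origin: centre of its underside. Leave it.
- driver: Bystander, a screwdriver lying flat, 150 mm long; origin: centre of its underside. Leave it.
- adapter_ring: Bystander, a dark ring lying flat, 54 mm diameter, 12 mm high; origin: centre of its underside. Leave it.
Not all that is in view belongs to the job. Leave any blue or yellow look-alike of the tab_cartridge alone. Several things have the shape of the stand; the one meant has the colours described above.

How it is judged (in metres and radians):
On the way, in this order (a step that is already met when the one before it is completed fails the run):
1. the tab cartridge has been pressed fully home in the socket (z of tab_cartridge in the frame of nest_seat between -0.003 and 0.0025 m and horizontal distance between tab_cartridge and nest_seat below 0.003 m and angle between tab_cartridge's own z axis and vertical below 0.12 rad), for 0.2 s.
2. the seated cartridge is tugged up by the fingers with 6 to 13 N (the nest 1.5 to 3.25 mm above rest), steadily for 0.5 s, and stays home (all of step 1 and value of joint nest between 0.0015 and 0.00325 m and contact force between the fingers and tab_cartridge above 1 N), for 0.5 s.
At the end, for the whole second after the job is handed in: The tab cartridge is home in the socket: its underside within 2.5 mm of the socket's floor, its axis within 3 mm of the socket's centre and upright within 0.12 rad, at rest, let go of, with the nest back within 1 mm of its rest height (all of step 1 and value of joint nest between -0.001 and 0.001 m and linear speed of tab_cartridge below 0.02 m/s); the robot touches nothing.
It fails at once if the cartridge or nest is pulled up with more than 17 N (nest 4.25 mm above rest) (value of joint nest above 0.00425 m).
It fails at once if the nest is pressed down with more than 24 N (6 mm below rest) (value of joint nest below -0.006 m).
It fails at once if a bystander (other cartridge, objective, bottle, slide box, dish, screwdriver, ring) is moved more than 30 mm (distance of any of knob_cartridge, flat_cartridge, objective, oil_bottle, slide_box, dish, driver, adapter_ring from where it was at the start of the episode above 0.03 m).
It also fails if it takes over 67 s, if anything falls off the work surface, if the arm or the gripper's body presses on something with over 40 N, if the wrist force passes 120 N, or if a joint passes its speed limit or range.

## Working session

There is one attempt and no reset: what is moved stays moved. The work goes in short steps, Python scripts to look and compute and a tool call to move; the robot and the scene stay as the last step left them, time stands still between calls to the robot, and variables do not carry over. Pictures are saved under pics/ and viewed, about 8 in all and at most 12, crops included, and the job is handed in when it is done.

Besides the shell and the picture viewer there is one more tool, called after "Call:" as a command line: name --argument value ..., lists and objects as JSON in quotes. carry_out: Moves the arm, as the interface text tells. Its arguments: {"type":"object","properties":{"plan":{"type":"array"}},"required":["plan"]}

```bash
mkdir -p pics
cat > h.py <<'E'
import numpy as np, cv2
from scipy.spatial.transform import Rotation as Ro
from bench import ctrl
def world(cam,im,p,st):
    p=np.array(p,float)
    if cam=='wrist':
        q=im['mount']@np.r_[p,1]; return Ro.from_rotvec(st['orientation']).apply(q[:3])+st['position']
    return np.array(im['R']).T@(p-np.array(im['t']))
def save(im,n): cv2.imwrite('pics/'+n+'.png',im['img'])
E
python3 - <<'E'
from h import *
st=ctrl.state(); print(st['clock'],st['position'],st['orientation'],ctrl.pinch_z)
ims={}
for c in ['scene','top']:
    im=ctrl.get_image(c); ims[c]=im['img']
    for n in ['tab_cartridge','tab_grip','knob_cartridge','flat_cartridge','rack','stand','nest_mouth','objective','oil_bottle']:
        try: print(c,n,[(np.round(world(c,im,d['point'],st)).tolist(),round(d['confidence'],2)) for d in ctrl.tip_of(c,n)][:4])
        except Exception as e: print(n,e)
cv2.imwrite('pics/a.png',cv2.resize(np.vstack([ims['scene'],ims['top']]),(400,600)) if 0 else np.hstack([cv2.resize(ims['top'],(800,600))]))
cv2.imwrite('pics/b.png',ims['scene'])
E
```

```text
0.0 [209.21161433 535.02615576 230.44512748] [-5.82073207e-01 -3.08667607e+00  2.71214968e-03] -18.700000000000003
scene tab_cartridge [([542.0, -115.0, 9.0], 0.75), ([624.0, -97.0, 4.0], 0.51), ([461.0, -117.0, 1.0], 0.5), ([750.0, 269.0, -0.0], 0.42)]
scene tab_grip [([462.0, -124.0, 51.0], 0.74), ([622.0, -92.0, 50.0], 0.51), ([549.0, -119.0, 56.0], 0.5), ([543.0, -188.0, -0.0], 0.31)]
scene knob_cartridge [([542.0, -257.0, 5.0], 0.77)]
scene flat_cartridge [([544.0, -192.0, 5.0], 0.66)]
scene rack [([546.0, -189.0, 1.0], 0.98), ([507.0, 212.0, 3.0], 0.41)]
scene stand [([507.0, 208.0, -2.0], 0.95), ([574.0, 396.0, 2.0], 0.59), ([375.0, 110.0, -0.0], 0.47)]
scene nest_mouth [([508.0, 207.0, 67.0], 0.78), ([568.0, 393.0, 68.0], 0.69)]
scene objective [([544.0, -6.0, 3.0], 0.71)]
scene oil_bottle [([763.0, 92.0, 5.0], 0.65)]
top tab_cartridge [([542.0, -11.0, -2.0], 0.59), ([548.0, -124.0, 9.0], 0.53), ([459.0, -124.0, -2.0], 0.52)]
top tab_grip [([628.0, -100.0, 54.0], 0.57), ([547.0, -124.0, 57.0], 0.53), ([463.0, -124.0, 51.0], 0.48)]
top knob_cartridge [([549.0, -261.0, 12.0], 0.46)]
top flat_cartridge [([753.0, 268.0, -1.0], 0.56), ([549.0, -193.0, 8.0], 0.4)]
top rack [([544.0, -193.0, -1.0], 0.66)]
top stand [([507.0, 201.0, 1.0], 0.73)]
top nest_mouth [([507.0, 206.0, 69.0], 0.9), ([570.0, 400.0, 63.0], 0.64)]
top objective [([540.0, -8.0, -4.0], 0.63)]
top oil_bottle [([760.0, 86.0, 3.0], 0.52)]
```

View pics/a.png

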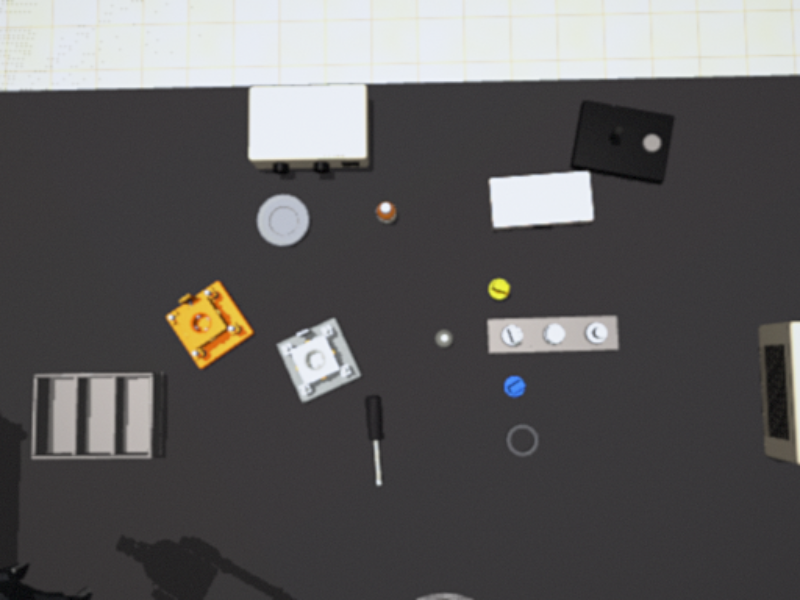

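View pics/b.png

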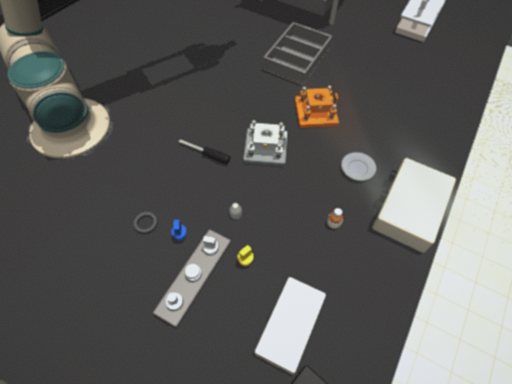

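Top view: the rack is at (553,335), with the tab cartridge in its left hole (512,335), about world (546,-122). The grey stand is at (318,360), about world (507,206). Blue, yellow and orange look-alikes are also in view. Next I work out the tool axes and the move.

```bash
cat >> h.py <<'E'
def plan(cur_p,cur_R,p,R):
    d=cur_R.inv().apply(np.array(p)-cur_p)/10; r=np.degrees((cur_R.inv()*R).as_rotvec())
    return np.round(d,2).tolist()+np.round(r,1).tolist()
def down(yaw): # tool x at world yaw, z down
    c,s=np.cos(yaw),np.sin(yaw); return Ro.from_matrix(np.array([[c,s,0],[s,-c,0],[0,0,-1]]).T.T)
E
python3 - <<'E'
from h import *
st=ctrl.state(); R=Ro.from_rotvec(st['orientation']); print(R.as_matrix().round(3))
im=ctrl.get_image('wrist'); print(im['mount'],im['camera_matrix'])
x=R.as_matrix()[:,0]; y0=np.arctan2(x[1],x[0]); print(y0)
p0=np.array([209.448,535.532,231.328])
for yaw in (y0,np.pi,np.pi/2,-np.pi/2): print(yaw,plan(p0,R,[530,-120,210],down(yaw)))
t=ctrl.get_image('top');cv2.imwrite('pics/c.png',cv2.resize(t['img'][190:240,305:405],None,fx=7,fy=7,interpolation=2))
E
```

```text
[[-0.931  0.364  0.   ]
 [ 0.364  0.931  0.   ]
 [-0.     0.    -1.   ]]
[[ 1.19111253e-03 -9.48927618e-01 -3.15491611e-01  8.15547069e+01]
 [ 9.99999270e-01  1.19409529e-03  1.83845346e-04  2.13013535e+00]
 [ 2.02271119e-04 -3.15491600e-01  9.48928348e-01 -1.42781383e+02]
 [ 0.00000000e+00  0.00000000e+00  0.00000000e+00  1.00000000e+00]] [[297.31863964   0.         259.0129323 ]
 [  0.         297.31863964 184.38115187]
 [  0.           0.           1.        ]]
2.7688089314581785
2.7688089314581785 [-53.73, -49.38, 2.13, 0.0, 0.0, 0.0]
3.141592653589793 [-53.73, -49.38, 2.13, 0.0, 0.0, -21.4]
1.5707963267948966 [-53.73, -49.38, 2.13, 0.0, -0.0, 68.6]
-1.5707963267948966 [-53.73, -49.38, 2.13, 0.0, 0.0, -111.4]
```

View pics/c.png

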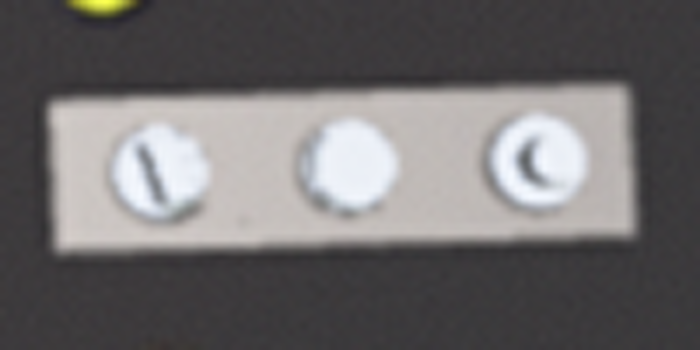

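Crop: the tab's line runs from (140,145) to (160,205), so tab x is at about world yaw 18°. I'm moving above it with tool x at yaw 18°.

Call:
carry_out --plan '[[[-18, -16, 0, 0, 0, 45, 0.5], [-18, -16, 0, 0, 0, 45, 0.5], [-18, -16, 0, 0, 0, 45, 0.5], [-18, -16, 0, 0, 0, 45, 0.5], [-37, -33, 0, 0, 0, 92, 0.5], [-37, -33, 0, 0, 0, 92, 0.5], [-37, -33, 0, 0, 0, 92, 0.5], [-37, -33, 0, 0, 0, 92, 0.5], [-55.2, -48.9, 4, 0, 0, 140, 0.5], [-55.2, -48.9, 4, 0, 0, 140, 0.5], [-55.2, -48.9, 4, 0, 0, 140, 0.5], [-55.2, -48.9, 4, 0, 0, 140, 0.5]]]'

```text
clock: 2.1
position: [436.9, 88.9, 215.1]
orientation: [2.536, 1.854, 0.002]
wrist_force: [1.3, -0.2, 1.1]
opening: 0.5
```

Run:
```python
from h import *
st=ctrl.state(); R=Ro.from_rotvec(st['orientation']);print(st['joint_pos'],st['position'])
print(plan(st['position'],R,[546,-121,190],down(np.radians(18))))
```

```text
[4.42931312e-02 9.00137556e-02 1.78652110e+00 2.82337427e-04
 1.26382381e+00 3.52617213e-01] [436.93687606  88.93229902 215.10193863]
[-16.69, 16.76, 2.52, 0.0, -0.1, 54.3]
```

Call:
carry_out --plan '[[[-16.7, 16.8, 2.5, 0, 0, 54.3, 0.5], [-16.7, 16.8, 2.5, 0, 0, 54.3, 0.5], [-16.7, 16.8, 2.5, 0, 0, 54.3, 0.5], [-16.7, 16.8, 2.5, 0, 0, 54.3, 0.5], [-16.7, 16.8, 2.5, 0, 0, 54.3, 0.5], [-16.7, 16.8, 2.5, 0, 0, 54.3, 0.5], [-16.7, 16.8, 2.5, 0, 0, 54.3, 0.5], [-16.7, 16.8, 2.5, 0, 0, 54.3, 0.5], [-16.7, 16.8, 2.5, 0, 0, 54.3, 0.5], [-16.7, 16.8, 2.5, 0, 0, 54.3, 0.5], [-16.7, 16.8, 2.5, 0, 0, 54.3, 0.5]]]'

```text
clock: 3.02
position: [547.0, -118.2, 190.0]
orientation: [-3.101, -0.505, -0.0]
wrist_force: [-0.2, -0.2, -0.2]
opening: 0.498
```

Run:
```python
from h import *
st=ctrl.state(); print(st['position'],st['orientation'],st['joint_vel'])
im=ctrl.get_image('wrist'); save(im,'w1')
for f,n in [(ctrl.tip_of,'tab_grip'),(ctrl.tip_of,'tab_cartridge'),(ctrl.tip_of,'rack'),(ctrl.tip_of,'flat_cartridge')]:
    print(n,[(np.round(world('wrist',im,d['point'],st),1).tolist(),round(d['confidence'],2)) for d in f('wrist',n)][:4])
```

```text
[ 546.98100109 -118.22535555  189.98891402] [-3.10064731e+00 -5.05405709e-01 -2.34443873e-04] [ 4.46814161e-03 -6.74133994e-03 -8.19097460e-04  8.03351813e-04
 -2.63649465e-05  5.64363299e-03]
tab_grip [([461.9, -116.3, 49.9], 0.94), ([629.1, -94.3, 49.7], 0.89), ([548.1, -117.6, 59.9], 0.73)]
tab_cartridge [([545.3, -257.6, 10.1], 0.66), ([462.6, -118.6, 0.4], 0.62), ([545.7, -118.2, 7.7], 0.59)]
rack [([546.9, -185.8, 0.2], 0.77)]
flat_cartridge [([546.5, -189.3, 6.6], 0.56), ([370.7, -134.7, -0.7], 0.37)]
```

View pics/w1.png

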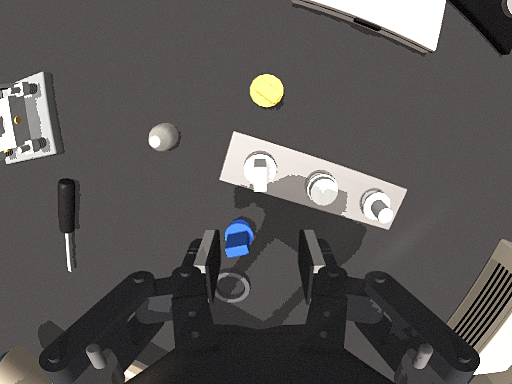

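The wrist view shows the rack from (220,180) to (405,190) and the tab cartridge at (261,172), between the finger lines. I'll check the tab's yaw and position against a projected wireframe.

```bash
cat >> h.py <<'E'
def projw(im,st,X):
    T=Ro.from_rotvec(st['orientation']); q=T.inv().apply(np.atleast_2d(X)-st['position'])
    M=im['mount']; c=(q-M[:3,3])@M[:3,:3]; K=im['camera_matrix']
    r=np.hypot(c[:,0],c[:,1]); th=np.arctan2(r,c[:,2]); s=th/np.maximum(r,1e-9)
    return np.c_[K[0,2]+K[0,0]*c[:,0]*s,K[1,2]+K[1,1]*c[:,1]*s]
E
python3 - <<'E'
from h import *
st=ctrl.state(); im=ctrl.get_image('wrist'); I=im['img']
x0,y0,s=215,125,8; C=cv2.resize(I[y0:y0+72,x0:x0+95],None,fx=s,fy=s,interpolation=2)
c=np.array([547.5,-118.5])
for yaw,col in [(18,(0,0,255))]:
    a=np.radians(yaw);u=np.array([np.cos(a),np.sin(a)]);v=np.array([-u[1],u[0]])
    B=[np.r_[c+i*12*u+j*6*v,71] for i,j in [(-1,-1),(1,-1),(1,1),(-1,1)]]
    cv2.polylines(C,[((projw(im,st,B)-[x0,y0]+.5)*s).astype(int)],True,col,1)
F=[np.r_[c+17*np.array([np.cos(t),np.sin(t)]),37] for t in np.linspace(0,6.28,40)]
cv2.polylines(C,[((projw(im,st,F)-[x0,y0]+.5)*s).astype(int)],True,(0,160,0),1)
cv2.imwrite('pics/w2.png',C)
E
```

```text
(no output)
```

View pics/w2.png

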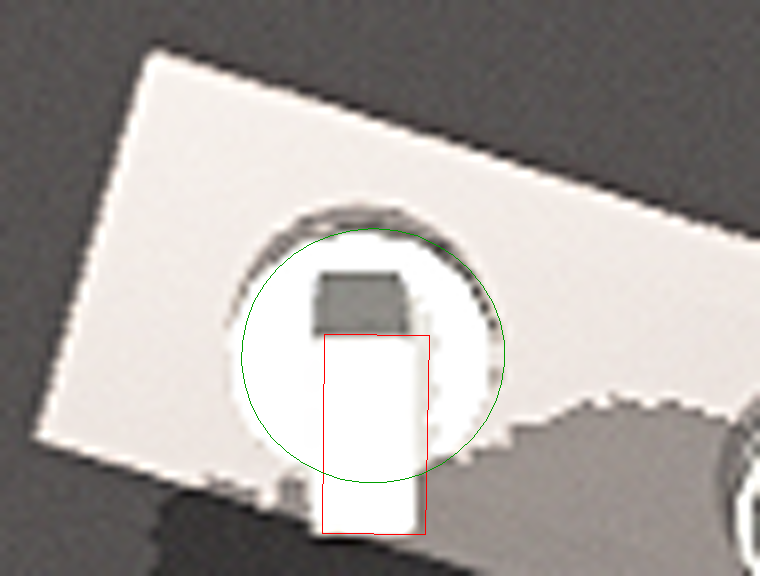

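The red wireframe sits about 10 crop pixels (1.2 mm) to the right of the true tab and the yaw agrees, so the cartridge is at about (547.1,-117.4). I'm descending.

Call:
carry_out --plan '[[[0, -0.07, 5, 0, 0, 0, 0.5], [0, -0.07, 9, 0, 0, 0, 0.5], [0, -0.07, 12, 0, 0, 0, 0.5], [0, -0.07, 14, 0, 0, 0, 0.5], [0, -0.07, 14.7, 0, 0, 0, 0.5], [0, -0.07, 14.7, 0, 0, 0, 0.5], [0, -0.07, 14.7, 0, 0, 0, 0.5], [0, -0.07, 14.7, 0, 0, 0, 0.5]]]'

```text
clock: 3.98
position: [548.6, -118.4, 44.7]
orientation: [3.099, 0.502, 0.006]
wrist_force: [0.7, -0.0, 0.5]
opening: 0.501
```

Call:
carry_out --plan '[[[0, 0, 0, 0, 0, 0, 0], [0, 0, 0, 0, 0, 0, 0], [0, 0, 0, 0, 0, 0, 0], [0, 0, 0, 0, 0, 0, 0], [0, 0, 0, 0, 0, 0, 0], [0, 0, 0, 0, 0, 0, 0], [0, 0, 0, 0, 0, 0, 0], [0, 0, 0, 0, 0, 0, 0]]]'

```text
clock: 4.65
position: [547.8, -118.1, 44.3]
orientation: [3.1, 0.502, 0.004]
wrist_force: [-0.6, 0.6, 6.3]
opening: 0.131
```

Call:
carry_out --plan '[[[0, 0, -0.5, 0, 0, 0, 0], [0, 0, -2, 0, 0, 0, 0], [0, 0, -5, 0, 0, 0, 0], [0, 0, -9, 0, 0, 0, 0], [0, 0, -13, 0, 0, 0, 0], [0, 0, -13, 0, 0, 0, 0], [0, 0, -13, 0, 0, 0, 0], [0, 0, -13, 0, 0, 0, 0]]]'

```text
clock: 5.32
position: [546.2, -117.6, 172.6]
orientation: [-3.101, -0.502, 0.001]
wrist_force: [-1.0, -0.3, -1.1]
opening: 0.13
```

Run:
```python
from h import *
st=ctrl.state(); R=Ro.from_rotvec(st['orientation']);print(st['position'],st['opening'],st['wrist_force'],st['joint_pos'])
print(plan(st['position'],R,[507,206,175],R), R.as_matrix().round(3))
```

```text
[ 546.22815729 -117.59603337  172.64701466] 0.13039537394726075 [-1.04606848 -0.27308711 -1.059082  ] [-3.36648061e-01  2.91102302e-01  1.63430951e+00  1.10760858e-04
  1.21684993e+00  9.12959492e-01]
[6.49, -31.94, -0.22, 0.0, 0.0, 0.0] [[ 0.949  0.316 -0.001]
 [ 0.316 -0.949  0.   ]
 [-0.    -0.    -1.   ]]
```

Call:
carry_out --plan '[[[6.5, -31.9, 0, 0, 0, 0, 0], [6.5, -31.9, 0, 0, 0, 0, 0], [6.5, -31.9, 0, 0, 0, 0, 0], [6.5, -31.9, 0, 0, 0, 0, 0], [6.5, -31.9, 0, 0, 0, 0, 0], [6.5, -31.9, 0, 0, 0, 0, 0], [6.5, -31.9, 0, 0, 0, 0, 0], [6.5, -31.9, 0, 0, 0, 0, 0], [6.5, -31.9, 0, 0, 0, 0, 0], [6.5, -31.9, 0, 0, 0, 0, 0], [6.5, -31.9, 0, 0, 0, 0, 0], [6.5, -31.9, 0, 0, 0, 0, 0]]]'

```text
clock: 6.32
position: [507.4, 204.1, 171.8]
orientation: [3.101, 0.5, -0.004]
wrist_force: [-0.1, 0.1, -0.9]
opening: 0.129
```

Run:
```python
from h import *
st=ctrl.state(); print(st['position'],st['orientation'],st['wrist_force'])
im=ctrl.get_image('wrist')
for n in ['nest_mouth','nest_seat','tab_cartridge','tab_grip','stand']:
    print(n,[(np.round(world('wrist',im,d['point'],st),1).tolist(),round(d['confidence'],2)) for d in ctrl.tip_of('wrist',n)][:4])
I=im['img']; c=np.array([507,206.]); m=projw(im,st,np.r_[c,65])[0]; print(m)
s=5; x0,y0=int(m[0])-75,int(m[1])-60; C=cv2.resize(I[y0:y0+119,x0:x0+155],None,fx=s,fy=s,interpolation=2)
F=[np.r_[c+17.75*np.array([np.cos(t),np.sin(t)]),65] for t in np.linspace(0,6.28,60)]
cv2.polylines(C,[((projw(im,st,F)-[x0,y0]+.5)*s).astype(int)],True,(0,160,0),1)
cv2.imwrite('pics/w3.png',C)
```

```text
[507.40023113 204.09780421 171.77441922] [ 3.1006892   0.50043301 -0.0036787 ] [-0.07686287  0.1081339  -0.8507338 ]
nest_mouth [([508.3, 207.8, 61.6], 0.83), ([573.1, 398.5, 64.8], 0.81)]
nest_seat [([569.9, 393.1, 40.7], 0.8), ([507.0, 208.3, 37.4], 0.68)]
tab_cartridge [([508.6, 204.3, 135.8], 0.89), ([625.2, -97.4, 1.3], 0.88), ([464.4, -120.5, 3.6], 0.59)]
tab_grip [([509.4, 204.6, 184.0], 0.79), ([464.8, -120.0, 51.9], 0.7)]
stand [([511.3, 210.7, -3.2], 0.89), ([568.9, 396.3, 0.5], 0.67)]
[258.82500067 182.89068859]
```

View pics/w3.png

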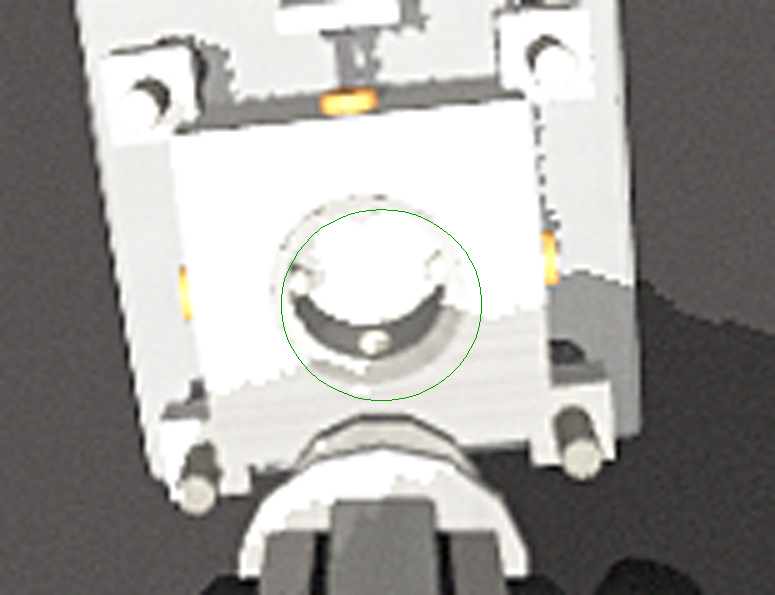

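The mouth is centred at crop (371,292), 10 px left and 13 px above the guess, which gives about (508.6,208.3). The flange of the held cartridge spans crop columns 240 to 527. I'll find the cartridge's offset from the TCP by projection.

Run:
```python
from h import *
st=ctrl.state(); im=ctrl.get_image('wrist'); R=Ro.from_rotvec(st['orientation'])
print(im['mount'].round(4))
t=np.linspace(0,6.28,400)
for dx,dy in [(0,0),(1.2,0),(0,1)]:
  # flange top 29 above underside; pinch at 55 => flange 26 below pinch: tool z = -18.7+26
  L=np.c_[dx+17*np.cos(t),dy+17*np.sin(t),np.full(400,-18.7+26)]
  P=projw(im,st,R.apply(L)+st['position']); print(dx,dy,'cols',P[:,0].min(),P[:,0].max(),'top row',P[:,1].min())
for p in ([507,206,65],[508.6,208.3,65]): print(projw(im,st,p), R.inv().apply(np.array(p)-st['position']))
```

```text
[[ 1.200000e-03 -9.492000e-01 -3.146000e-01  8.180330e+01]
 [ 1.000000e+00  1.000000e-03  9.000000e-04 -2.040500e+00]
 [-5.000000e-04 -3.146000e-01  9.492000e-01 -1.427815e+02]
 [ 0.000000e+00  0.000000e+00  0.000000e+00  1.000000e+00]]
0 0 cols 232.58765610872283 291.8947435806522 top row 210.41859924992912
1.2 0 cols 232.511904390406 291.99426108860433 top row 208.40920763611862
0 1 cols 234.32690777437696 293.62403757702145 top row 210.41864995790945
[[259.05684081 183.63641599]] [ -0.60227891  -1.76792681 107.95566267]
[[257.16135556 181.22938561]] [  1.63921529  -3.44890976 107.95593882]
```

Call:
carry_out --plan '[[[0.23, -0.2, 3, 0, 0, 0, 0], [0.23, -0.2, 4.7, 0, 0, 0, 0], [0.23, -0.2, 4.7, 0, 0, 0, 0], [0.23, -0.2, 4.7, 0, 0, 0, 0], [0.23, -0.2, 4.7, 0, 0, 0, 0], [0.23, -0.2, 4.7, 0, 0, 0, 0]]]'

```text
clock: 7.17
position: [510.5, 208.2, 127.3]
orientation: [-3.101, -0.502, -0.005]
wrist_force: [-0.3, 0.7, -0.7]
opening: 0.133
```

Run:
```python
from h import *
st=ctrl.state(); print(st['position'],st['orientation'],st['wrist_force'])
im=ctrl.get_image('wrist'); R=Ro.from_rotvec(st['orientation'])
for n in ['nest_mouth','nest_seat','tab_cartridge','tab_grip']:
    print(n,[(np.round(world('wrist',im,d['point'],st)-st['position'],1).tolist(),round(d['confidence'],2)) for d in ctrl.tip_of('wrist',n)][:2])
I=im['img'];p=st['position']
s=6; x0,y0=195,130; C=cv2.resize(I[y0:y0+100,x0:x0+130],None,fx=s,fy=s,interpolation=2)
t=np.linspace(0,6.28,80)
def circ(r,z,col):
    F=np.c_[p[0]+r*np.cos(t),p[1]+r*np.sin(t),np.full(80,z)]
    cv2.polylines(C,[((projw(im,st,F)-[x0,y0]+.5)*s).astype(int)],True,col,1)
zc=p[2]+18.7-55
circ(17.75,65,(0,160,0)); circ(14.25,61.5,(255,0,0)); circ(17,zc+29,(0,0,255)); circ(9.5,zc,(255,0,255))
cv2.imwrite('pics/w4.png',C)
```

```text
[510.53858194 208.19809096 127.32573764] [-3.1008737  -0.50196066 -0.00452401] [-0.34297701  0.71059616 -0.67712574]
nest_mouth [([0.1, 3.1, -63.0], 0.98), ([60.3, 192.6, -63.8], 0.94)]
nest_seat [([56.3, 187.2, -86.0], 0.87), ([0.0, 2.7, -87.3], 0.75)]
tab_cartridge [([-47.3, -328.9, -127.4], 0.83), ([-3.4, 1.0, -34.5], 0.82)]
tab_grip [([-46.2, -326.2, -77.2], 0.91), ([1.5, 1.6, 15.1], 0.78)]
```

View pics/w4.png

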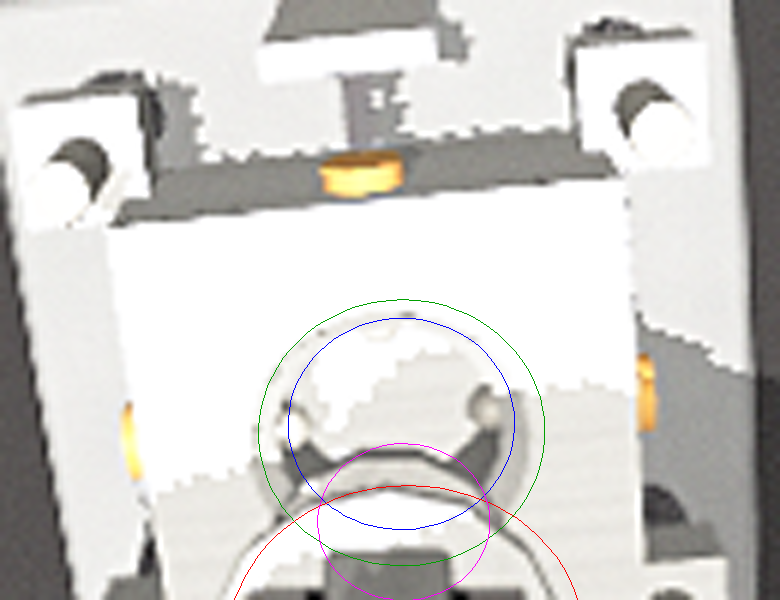

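The mouth and flange are both about 1 mm left of the projection, so they line up with each other to about 1 mm. In x the chamfer's top edge and the flange's edge agree with the overlay. I'm lowering into the mouth.

Call:
carry_out --plan '[[[0, 0, 1.5, 0, 0, 0, 0], [0, 0, 2.5, 0, 0, 0, 0], [0, 0, 3, 0, 0, 0, 0], [0, 0, 3, 0, 0, 0, 0], [0, 0, 3, 0, 0, 0, 0]]]'

```text
clock: 7.83
position: [509.3, 208.0, 95.6]
orientation: [-3.101, -0.502, 0.001]
wrist_force: [0.2, 0.1, -0.7]
opening: 0.126
```

Call:
carry_out --plan '[[[0, 0, 0.2, 0, 0, 0, 0], [0, 0, 0.4, 0, 0, 0, 0], [0, 0, 0.5, 0, 0, 0, 0], [0, 0, 0.5, 0, 0, 0, 0], [0, 0, 0.5, 0, 0, 0, 0]]]'

```text
clock: 8.25
position: [509.8, 208.1, 91.1]
orientation: [-3.101, -0.502, -0.001]
wrist_force: [0.5, 0.5, 0.4]
opening: 0.127
```

Call:
carry_out --plan '[[[0, 0, 0.1, 0, 0, 0, 0], [0, 0, 0.2, 0, 0, 0, 0], [0, 0, 0.3, 0, 0, 0, 0], [0, 0, 0.3, 0, 0, 0, 0]]]'

```text
clock: 8.58
position: [510.2, 208.0, 88.5]
orientation: [3.101, 0.502, 0.003]
wrist_force: [0.4, 0.0, 3.9]
opening: 0.131
```

Call:
carry_out --plan '[[[0, 0, 0.1, 0, 0, 0, 0], [0, 0, 0.2, 0, 0, 0, 0], [0, 0, 0.3, 0, 0, 0, 0], [0, 0, 0.3, 0, 0, 0, 0]]]'

```text
clock: 8.92
position: [510.4, 208.2, 86.3]
orientation: [-3.101, -0.502, -0.004]
wrist_force: [-0.6, 0.0, 9.8]
opening: 0.13
```

Call:
carry_out --plan '[[[0, 0, 0.1, 0, 0, 0, 0], [0, 0, 0.2, 0, 0, 0, 0], [0, 0, 0.2, 0, 0, 0, 0]]]'

```text
clock: 9.17
position: [510.7, 208.5, 84.8]
orientation: [-3.1, -0.502, -0.006]
wrist_force: [-0.2, -0.0, 11.5]
opening: 0.126
```

Call:
carry_out --plan '[[[0, 0, 0.1, 0, 0, 0, 0], [0, 0, 0.2, 0, 0, 0, 0], [0, 0, 0.2, 0, 0, 0, 0]]]'

```text
clock: 9.42
position: [510.5, 208.5, 81.8]
orientation: [-3.1, -0.502, -0.005]
wrist_force: [2.0, 0.7, -0.4]
opening: 0.127
```

The foot is past the balls. I'm continuing to the floor.

Call:
carry_out --plan '[[[0, 0, 0.1, 0, 0, 0, 0], [0, 0, 0.2, 0, 0, 0, 0], [0, 0, 0.3, 0, 0, 0, 0], [0, 0, 0.3, 0, 0, 0, 0]]]'

```text
clock: 9.75
position: [509.5, 208.0, 77.4]
orientation: [-3.101, -0.502, 0.0]
wrist_force: [3.3, 0.6, 0.1]
opening: 0.129
```

Call:
carry_out --plan '[[[0, 0, 0.1, 0, 0, 0, 0], [0, 0, 0.2, 0, 0, 0, 0], [0, 0, 0.2, 0, 0, 0, 0]]]'

```text
clock: 10.0
position: [509.6, 208.0, 76.2]
orientation: [-3.101, -0.502, -0.001]
wrist_force: [1.1, -0.8, 4.0]
opening: 0.134
```

Call:
carry_out --plan '[[[0, 0, 0.1, 0, 0, 0, 0], [0, 0, 0.2, 0, 0, 0, 0], [0, 0, 0.2, 0, 0, 0, 0], [0, 0, 0.2, 0, 0, 0, 0], [0, 0, 0.2, 0, 0, 0, 0]]]'

```text
clock: 10.42
position: [509.6, 208.1, 75.0]
orientation: [-3.101, -0.502, -0.001]
wrist_force: [0.6, -0.8, 7.4]
opening: 0.129
```

Contact began at about z 77.2, and the force slope matches the nest springs, so the cartridge is home. Now I ease into the tug.

Call:
carry_out --plan '[[[0, 0, -0.1, 0, 0, 0, 0], [0, 0, -0.2, 0, 0, 0, 0], [0, 0, -0.3, 0, 0, 0, 0], [0, 0, -0.4, 0, 0, 0, 0], [0, 0, -0.4, 0, 0, 0, 0], [0, 0, -0.4, 0, 0, 0, 0]]]'

```text
clock: 10.92
position: [509.5, 208.0, 77.6]
orientation: [-3.101, -0.502, -0.0]
wrist_force: [3.1, 0.8, -0.5]
opening: 0.128
```

Call:
carry_out --plan '[[[0, 0, -0.05, 0, 0, 0, 0], [0, 0, -0.1, 0, 0, 0, 0], [0, 0, -0.1, 0, 0, 0, 0], [0, 0, -0.1, 0, 0, 0, 0]]]'

```text
clock: 11.25
position: [509.4, 208.0, 78.6]
orientation: [-3.101, -0.502, 0.0]
wrist_force: [2.0, 0.4, -2.0]
opening: 0.124
```

Call:
carry_out --plan '[[[0, 0, -0.05, 0, 0, 0, 0], [0, 0, -0.1, 0, 0, 0, 0], [0, 0, -0.1, 0, 0, 0, 0], [0, 0, -0.1, 0, 0, 0, 0]]]'

```text
clock: 11.58
position: [509.3, 207.9, 79.6]
orientation: [3.101, 0.502, -0.001]
wrist_force: [3.2, 1.4, -5.4]
opening: 0.13
```

```bash
python3 -c "
from h import *
s=ctrl.state();print(s['position'],s['wrist_force'],s['clock'])"
```

```text
[509.26595161 207.93237185  79.56344698] [ 3.2419254   1.44019442 -5.39226412] 11.5833
```

Call:
carry_out --plan '[[[0, 0, -0.05, 0, 0, 0, 0], [0, 0, -0.1, 0, 0, 0, 0], [0, 0, -0.1, 0, 0, 0, 0], [0, 0, -0.1, 0, 0, 0, 0]]]'

```text
clock: 11.92
position: [509.1, 207.8, 80.5]
orientation: [3.101, 0.502, -0.001]
wrist_force: [3.5, 0.6, -9.2]
opening: 0.13
```

Call:
carry_out --plan '[[[0, 0, -0.03, 0, 0, 0, 0], [0, 0, -0.03, 0, 0, 0, 0], [0, 0, -0.03, 0, 0, 0, 0], [0, 0, -0.03, 0, 0, 0, 0], [0, 0, -0.03, 0, 0, 0, 0], [0, 0, -0.03, 0, 0, 0, 0]]]'

```text
clock: 12.42
position: [509.1, 207.9, 81.0]
orientation: [3.101, 0.502, -0.001]
wrist_force: [2.3, 0.6, -10.1]
opening: 0.133
```

Call:
carry_out --plan '[[[0, 0, 0, 0, 0, 0, 0], [0, 0, 0, 0, 0, 0, 0], [0, 0, 0, 0, 0, 0, 0], [0, 0, 0, 0, 0, 0, 0], [0, 0, 0, 0, 0, 0, 0], [0, 0, 0, 0, 0, 0, 0], [0, 0, 0, 0, 0, 0, 0], [0, 0, 0, 0, 0, 0, 0]]]'

```text
clock: 13.08
position: [509.2, 207.9, 81.1]
orientation: [3.101, 0.502, -0.001]
wrist_force: [2.9, -0.3, -10.1]
opening: 0.128
```

I held the pull at about 10 N for 1 s. Now I ease back, press lightly to reseat, and release.

Call:
carry_out --plan '[[[0, 0, 0.1, 0, 0, 0, 0], [0, 0, 0.2, 0, 0, 0, 0], [0, 0, 0.3, 0, 0, 0, 0], [0, 0, 0.4, 0, 0, 0, 0], [0, 0, 0.5, 0, 0, 0, 0], [0, 0, 0.5, 0, 0, 0, 0], [0, 0, 0.5, 0, 0, 0, 0], [0, 0, 0.42, 0, 0, 0, 0], [0, 0, 0.42, 0, 0, 0, 0]]]'

```text
clock: 13.83
position: [509.7, 208.1, 77.4]
orientation: [-3.101, -0.502, -0.001]
wrist_force: [1.0, -0.5, -0.7]
opening: 0.127
```

Call:
carry_out --plan '[[[0, 0, 0, 0, 0, 0, 0.2], [0, 0, 0, 0, 0, 0, 0.3], [0, 0, 0, 0, 0, 0, 0.45], [0, 0, 0, 0, 0, 0, 0.45], [0, 0, 0, 0, 0, 0, 0.45], [0, 0, 0, 0, 0, 0, 0.45]]]'

```text
clock: 14.33
position: [509.3, 208.0, 76.9]
orientation: [-3.101, -0.502, 0.0]
wrist_force: [-0.5, 0.3, 0.3]
opening: 0.455
```

Call:
carry_out --plan '[[[0, 0, -2, 0, 0, 0, 0.45], [0, 0, -5, 0, 0, 0, 0.45], [0, 0, -8, 0, 0, 0, 0.45], [0, 0, -10, 0, 0, 0, 0.45], [0, 0, -10, 0, 0, 0, 0.45], [0, 0, -10, 0, 0, 0, 0.45], [0, 0, -10, 0, 0, 0, 0.45]]]'

```text
clock: 14.92
position: [508.6, 207.8, 176.1]
orientation: [3.101, 0.502, -0.003]
wrist_force: [-0.4, -0.4, -0.9]
opening: 0.45
```

Run:
```python
from h import *
st=ctrl.state(); print(st['position'],st['wrist_force'],st['opening'])
im=ctrl.get_image('wrist')
for n in ['nest_mouth','tab_cartridge','tab_grip']:
    print(n,[(np.round(world('wrist',im,d['point'],st),1).tolist(),round(d['confidence'],2)) for d in ctrl.tip_of('wrist',n)][:3])
I=im['img']; s=5; m=projw(im,st,[509.3,208,80])[0]; x0,y0=int(m[0])-75,int(m[1])-60
C=cv2.resize(I[y0:y0+119,x0:x0+155],None,fx=s,fy=s,interpolation=2); cv2.imwrite('pics/w5.png',C)
```

```text
[508.61193814 207.79241121 176.1300426 ] [-0.40119895 -0.4220729  -0.94009825] 0.45018400370756007
nest_mouth [([572.3, 398.7, 60.6], 0.78), ([508.2, 210.7, 65.4], 0.67)]
tab_cartridge [([628.6, -100.3, 0.9], 0.95), ([465.1, -118.6, 2.0], 0.92), ([511.2, 207.7, 41.4], 0.74)]
tab_grip [([465.2, -116.2, 51.7], 0.89), ([510.3, 210.2, 91.9], 0.55)]
```

View pics/w5.png

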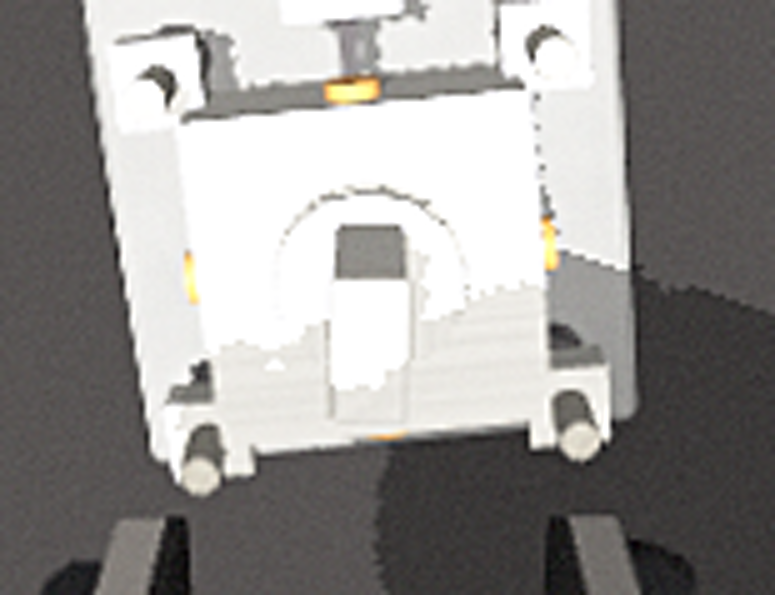

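The picture shows the cartridge upright in the nest, with the flange ring around (372,280) close to the block and the fingers clear. The network puts the underside at z 41.4 (expected 41) and the grip point at 91.9 (expected 92). I'm handing in.

```bash
python3 -c "
from bench import ctrl
print(ctrl.job_done())"
```

```text
the job is handed in; nothing more can be done
None
```

I moved the tab cartridge from the rack into the grey stand's socket, pressed it home, tugged it and let go. The job is handed in, and it reports no verdict.

- **Press:** the balls gave way at a sampled peak of about 12 N. I then pressed the cartridge onto the floor with about 8 N.
- **Tug:** I pulled up with about 9.5–10 N, steady for about 1 s. The cartridge held, with an estimated 1–1.5 mm of play. I eased back to roughly zero force before opening the fingers.
- **Last checks:** the wrist picture shows the cartridge upright with its flange just above the nest and the gripper clear. The network put its underside at z = 41.4 mm (41 expected) and its grip point at 91.9 mm (92 expected).
- **Disagreements:** the network's positions for the mouth and the cartridge differed by about 3 mm horizontally. That is within their error, and the wrist camera calibration itself shifted by up to 4 mm between pictures. The nest height was worked out from force and finger height, not measured directly.
- **Other objects:** I did not re-measure the other cartridges and bystanders at the end. No unexpected contact forces showed at any step.

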